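# Charge the glaze jar with grinding balls

### The arm

A 6-joint arm with a two-finger parallel gripper is mounted at the origin on the work surface. World frame = base frame: x ahead of the robot, y to its left, z up, the work surface at z = 0. Lengths are in m, angles in degrees, forces in N, time in s.
With the tool pointing down it reaches from about 0.4 to 0.825 m from the base axis. Payload 7 kg.
Tool frame: the origin (TCP) lies between the finger pads, 19 mm behind the fingertips; this is the grasp point; z points along the fingers, y is the direction in which the jaws open and shut (so a half turn about z gives the same grasp; the last joint's range is limited). The gripper opens to 88 mm and grips with 3 to 60 N. Pads are 19 mm wide; open, the fingers measure 130 mm over their backs; the gripper's body (78 mm by 193 mm) begins 47 mm behind the grasp point.
Start: joints at [83.199, 20.546, 0.682, 0, -70.136, -16.507], TCP at [0.267, 0.62, 0.245] pointing down, gripper open.
Joint ranges: [-176.03, 176.03], [-82.01, 121.73], [-58.28, 71.71], [-173.87, 95.51], [-174.79, -0.11], [-173.66, 173.66]. Speed limits (degrees/s): [136.94, 136.94, 172.46, 180, 180, 180].

### API

Orientations are given as [roll, pitch, yaw] about the fixed x, y, z axes, in that order (R = Rz(yaw) Ry(pitch) Rx(roll)).
In Python, from plant import r gives the robot as it stands. The module is installed in compiled form; this text tells all that it offers.
- The arm moves only by the tool carry_out, never from a script. Its argument "plan" is a list of rows, each a list of 3 entries, a list of its own where there are three numbers: the shift along the tool's x, y, z in m, then the turn, a rotation vector about the tool's x, y, z in degrees, then the closure in counts, from 0 (fully open) to 255 (shut). In form: [[[x, y, z], [ax, ay, az], hand], ...]. A call has 1 to 12 rows; each row shifts and turns the commanded pose from where the row before left it, along the tool's axes as they then stand; what a row does not reach is not made up. A row lasts 1/12 s, in which the tool goes at most 41.7 mm and 7.16 degrees, less where a joint would pass 70% of its speed; a pose out of reach is approached as far as the arm can. A call is refused whole if a number of a shift passes 0.0417 or a number of a turn 7.16, either way. A call with a gripper value outside its range is refused whole. The fingers move at their own pace and stop on an object; "grip_force" is the grip in N (left out, the last holds). Time passes only in rows, so rows that do not move let the fingers close. It gives the time, the measured TCP pose, the force and the opening at its end, in the units of the state.
- r.get_state(): the state, without advancing time (a new reading comes with each control period).
- r.capture(name): name is "side" or "top"; returns the picture (480x640x3 uint8, red, green, blue); there is no depth.
- r.get_calibration(name): a dict with "K" (3x3 intrinsics, pixels), "rvec" (rotation vector, rad) and "tvec" (3), from world to camera coordinates, as OpenCV has them. Camera axes: x right, y down, z forward; pixel columns grow to the right and rows downward; lengths in m; the calibration is good to about 2 mm. A picture is of the moment at which its call begins. get_calibration takes no time and is no camera call.
- r.close_job(): hands the job in, once; it reports no verdict.
The state is a dict: "time_s": time; "joints": joint angles; "qd": joint speeds; "joint_torque": joint torques, N m; "tcp_pos": TCP position; "eef_rot": TCP orientation; "contact_force": force on the tool from outside, world axes, zero at the start; "moment": the same for the moment, N m; "gripper_width": finger opening in m.
Only numpy, scipy, OpenCV 4.12 (cv2) and the standard library are available. Lean on these libraries where they do the work, as an engineer would, in place of code of your own. Each camera call takes 0.05 s, during which the arm holds its last target. There are 200 camera calls.

### The job

Draw the scoop of ceramic grinding balls out from under the little shelf, set it down on the plywood board and let go; then take it again by its handle and pour all six balls through the funnel into the jar. Pour gently: the funnel only rests in the jar, so neither the scoop nor the gripper may knock the funnel or the jar, and the funnel stays in place. Finish with the empty scoop standing level on the board, let go, and leave the vase, bottle and cup where they are.

Things in the scene. Friction and masses are not known exactly. Their poses are not given: they have to be found in the camera images.
- scoop: metal hand scoop, about 0.14 kg, holding the balls. Bowl 110 mm long, 64 wide over 5 mm walls, 36 high, floor 4 thick; front (-x) open, the last 24 mm of floor ramping up 20 degrees to a lip 12 mm up; rear wall at +x. Wooden handle: level bar 14 mm wide, 24 high (z 20 to 44), from x = 55 to 145 mm. Origin: centre of the bowl's underside, z up
- scoop_lip (a point): middle of the scoop's front lip, where the balls leave: scoop frame (-55, 0, 12) mm
- scoop_grip (a point): middle of the scoop's handle: scoop frame (100, 0, 32) mm
- jar: white ceramic narrow-necked jar, loose: body 90 mm diameter up to 72 mm, shoulder narrowing from 72 to 90 mm, neck 60 mm outside and 50 mm inside, 112 mm high in all; walls 5 mm, floor 6 mm. Origin: centre of the underside; z up
- funnel: wide metal funnel resting loosely in the jar's neck: cone 136 mm across the mouth, 46 mm deep with sides at 45 degrees, stem 44 mm outside and 38 mm inside, 42 mm long; a flange 36 mm above the stem's tip rests on the jar's neck. 88 mm high in all. Origin: centre of the stem's lower end (76 mm above the jar's underside when seated); z up
- funnel_mouth (a point): centre of the funnel's mouth, level with its rim, 164 mm above the table when seated
- shelf: low fixed wooden shelf: top board 130 mm deep (x), 170 wide (y), underside 66 and top 80 mm above the table, on two 14 mm side panels, 142 mm clear between; two fixed paint glasses 45 mm high on the rear half of the top. Origin: on the table under its centre; open front faces its -x. The scoop starts with its handle under it, bowl sticking out in front
- board: flat plywood work board fixed on the table, 220 mm (x) by 240 mm (y), 6 mm thick. Origin: centre of its underside
- vase: bystander: loose terracotta vase, 80 mm across, 165 mm high. Origin: centre of the underside
- bottle: bystander: loose green glass bottle, 50 mm diameter, 150 mm high. Origin: centre of the underside
- cup: bystander: loose terracotta cup, 64 mm across the rim, 80 mm high. Origin: centre of the underside
- ball0_center (a point): centre of one of the six white ceramic grinding balls, 15 mm diameter, about 10 g, loose in the scoop at the start
- ball1_center (a point): centre of one of the six white ceramic grinding balls, 15 mm diameter, about 10 g, loose in the scoop at the start
- ball2_center (a point): centre of one of the six white ceramic grinding balls, 15 mm diameter, about 10 g, loose in the scoop at the start
- ball3_center (a point): centre of one of the six white ceramic grinding balls, 15 mm diameter, about 10 g, loose in the scoop at the start
- ball4_center (a point): centre of one of the six white ceramic grinding balls, 15 mm diameter, about 10 g, loose in the scoop at the start
- ball5_center (a point): centre of one of the six white ceramic grinding balls, 15 mm diameter, about 10 g, loose in the scoop at the start
Mind the look-alikes: they are no part of the job. Several things look just like the shelf: the one meant starts farthest from the robot's base.

How it is judged:
By the outcome, as a careful person would: the job done as asked, in the order asked, and still so for the second after the job is handed in, with the robot touching nothing.
It also fails if it takes over 67 s, if anything falls off the work surface, if the arm or the gripper's body presses on something with over 40 N, if the wrist force passes 120 N, or if a joint passes its speed limit or range.

## Working session

There is one attempt and no reset: what is moved stays moved. The work goes in short steps, Python scripts to look and compute and a tool call to move; the robot and the scene stay as the last step left them, time stands still between calls to the robot, and variables do not carry over. Pictures are saved under pics/ and viewed, about 8 in all and at most 12, crops included, and the job is handed in when it is done.

Besides the shell and the picture viewer there is one more tool, called as name(argument=value, ...) on one line, values as JSON. carry_out: Moves the arm, as the interface text tells. Its arguments: {"type":"object","properties":{"plan":{"type":"array","items":{"type":"array"}},"grip_force":{"type":"number"}},"required":["plan"]}

```bash
mkdir -p pics; python3 - <<'E'
from plant import r
import cv2
for n in("side","top"):
    cv2.imwrite(f"pics/{n}0.png",r.capture(n)[:,:,::-1]); c=r.get_calibration(n); print(n,c)
s=r.get_state();print(s)
E
```

```text
side {'K': array([[589.63933534,   0.        , 319.86067802],
       [  0.        , 589.63933534, 240.42242934],
       [  0.        ,   0.        ,   1.        ]]), 'rvec': array([ 2.06776526, -0.19874716,  0.12626152]), 'tvec': array([-0.46916942,  0.15372073,  1.22096996])}
top {'K': array([[527.33257786,   0.        , 315.89034083],
       [  0.        , 527.33257786, 241.05961914],
       [  0.        ,   0.        ,   1.        ]]), 'rvec': array([ 2.210858  , -1.98841939,  0.21162127]), 'tvec': array([-0.04391748,  0.49753623,  1.04666376])}
{'time_s': 0.1, 'joints': array([ 8.31988382e+01,  2.05855705e+01,  6.39747598e-01, -1.74977909e-02,
       -7.01357872e+01, -1.65078656e+01]), 'qd': array([ 0.04015816, -0.13795983,  0.05350084, -0.0367958 , -0.01269405,
        0.07401848]), 'joint_torque': array([-1.65224534e-03, -5.84161556e+01,  2.93751276e+01,  7.01545089e+00,
        1.02297086e-02, -4.03085846e-05]), 'tcp_pos': array([0.26694287, 0.61953279, 0.24454248]), 'eef_rot': array([ 1.79917079e+02, -7.41929190e-03, -2.33149793e+01]), 'contact_force': array([-0.40861431, -0.10926891, -0.08530331]), 'moment': array([-0.020104  , -0.00743236, -0.02045317]), 'gripper_width': 0.0874230984681661}
```

View pics/top0.png

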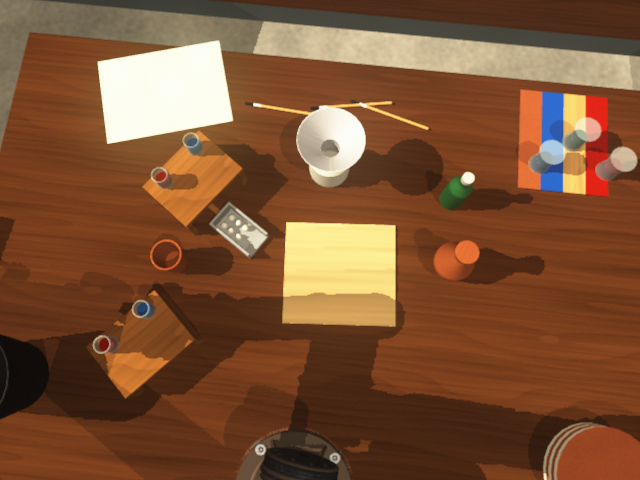

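View pics/side0.png

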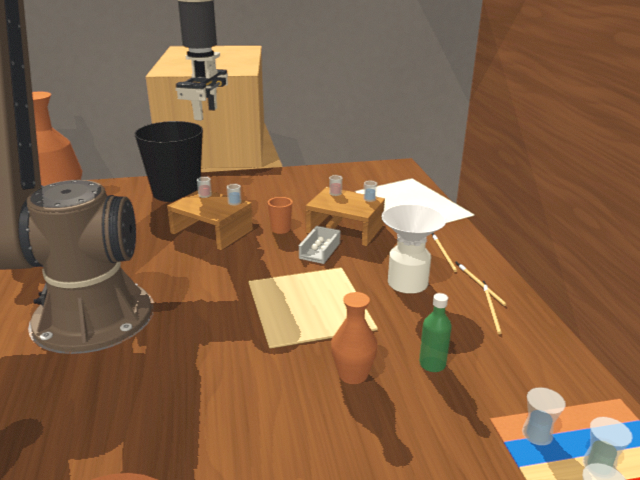

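The top view shows the board at (283–397, 222–326), the funnel mouth at about (331,140) and the scoop bowl at about (239,230). The far shelf is at (193,180), the cup at (166,254), the bottle at (457,190) and the vase at (457,258). The side view agrees. Next I'll measure these with masks.

```bash
cat > h.py <<'E'
import numpy as np, cv2
from plant import r
def ray(n,uv):
    c=r.get_calibration(n);R=cv2.Rodrigues(c["rvec"])[0];C=-R.T@c["tvec"]
    p=cv2.undistortPoints(np.float64([[uv]]),c["K"],None)[0,0]
    return C,R.T@np.array([p[0],p[1],1])
def onz(n,uv,z):
    C,d=ray(n,uv);return C+d*(z-C[2])/d[2]
def tri(a,b):
    C1,d1=ray("side",a);C2,d2=ray("top",b)
    s=np.linalg.lstsq(np.c_[d1,-d2],C2-C1,rcond=None)[0]
    p,q=C1+s[0]*d1,C2+s[1]*d2;return (p+q)/2,np.linalg.norm(p-q)
def proj(n,P):
    c=r.get_calibration(n);return cv2.projectPoints(np.float64(P).reshape(-1,1,3),c["rvec"],c["tvec"],c["K"],None)[0][:,0]
E
python3 - <<'E'
from h import *
np.set_printoptions(precision=4,suppress=True)
im=cv2.imread("pics/top0.png");hsv=cv2.cvtColor(im,cv2.COLOR_BGR2HSV);H,S,V=cv2.split(hsv)
def big(m,box):
    x0,y0,x1,y1=box;k=np.zeros_like(m);k[y0:y1,x0:x1]=m[y0:y1,x0:x1]
    cs=cv2.findContours(k,cv2.RETR_EXTERNAL,cv2.CHAIN_APPROX_NONE)[0];return max(cs,key=cv2.contourArea)
# board
m=((H>18)&(H<35)&(V>90)&(S>50)).astype(np.uint8)
c=big(m,(270,210,410,335));b=cv2.boxPoints(cv2.minAreaRect(c));print("board",b.tolist());print(np.array([onz("top",p,.006)[:2] for p in b]))
# scoop: grey
m=((S<75)&(V>60)).astype(np.uint8)
c=big(m,(200,190,280,265));rc=cv2.minAreaRect(c);b=cv2.boxPoints(rc);print("scoop",b.tolist());print(np.array([onz("top",p,.036)[:2] for p in b]))
# funnel
c=big(m,(285,100,375,178));hu=cv2.convexHull(c);e=cv2.fitEllipse(c[c[:,0,1]<150]);print("funnel",e,cv2.boundingRect(c),onz("top",e[0],.164))
for nm,p,z in [("cup",(166,254),.08),("vase",(467,252),.165),("bottle",(468,178),.15)]:print(nm,onz("top",p,z))
print("shelf",np.array([onz("top",p,.08)[:2] for p in[(203,132),(244,172),(193,228),(143,185)]]))
print("shelf2",np.array([onz("top",p,.08)[:2] for p in[(155,290),(194,342),(127,397),(88,345)]]))
o=np.hstack([cv2.resize(im[190:270,190:290],(400,320),interpolation=cv2.INTER_CUBIC),cv2.resize(im[95:195,275:400],(400,320),interpolation=cv2.INTER_CUBIC)])
s=cv2.imread("pics/side0.png");o=np.vstack([o,cv2.resize(s[170:290,280:460][:, :],(420,280),interpolation=cv2.INTER_CUBIC) if 0 else np.hstack([cv2.resize(s[215:271,280:360],(400,280),interpolation=cv2.INTER_CUBIC),cv2.resize(s[195:307,340:500],(400,280),interpolation=cv2.INTER_CUBIC)])])
cv2.imwrite("pics/c1.png",o)
E
```

```text
board [[282.7532653808594, 295.9656982421875], [284.8042907714844, 221.4441680908203], [396.0502624511719, 224.5059814453125], [393.9992370605469, 299.02752685546875]]
[[ 0.3832  0.0676]
 [ 0.5463  0.0826]
 [ 0.5651 -0.1608]
 [ 0.4017 -0.1685]]
scoop [[208.2178192138672, 224.17820739746094], [227.73268127441406, 200.3267364501953], [269.39111328125, 234.41090393066406], [249.87623596191406, 258.26239013671875]]
[[0.5156 0.2419]
 [0.5725 0.208 ]
 [0.5071 0.1092]
 [0.4517 0.1436]]
funnel ((330.6327819824219, 140.52720642089844), (67.91026306152344, 69.10741424560547), 125.99060821533203) (296, 105, 70, 73) [ 0.6783 -0.0012  0.164 ]
cup [0.435  0.3072 0.08  ]
vase [ 0.4842 -0.2756  0.165 ]
bottle [ 0.6348 -0.2749  0.15  ]
shelf [[0.7049 0.2727]
 [0.625  0.1737]
 [0.4943 0.2612]
 [0.5746 0.3792]]
shelf2 [[0.3604 0.3169]
 [0.2678 0.2237]
 [0.152  0.3352]
 [0.2402 0.4288]]
```

View pics/c1.png

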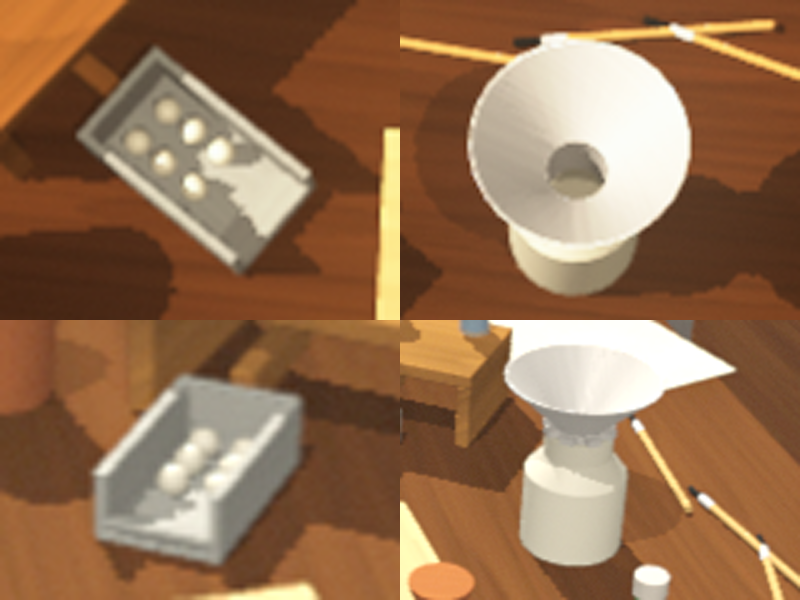

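The grip on the bowl should be at about (0.517, 0.183), with the scoop's yaw near 56.5°. The handle is under the far shelf, which matches the shelf edges I measured. I'll move above the bowl and turn there.

carry_out(plan=[[[0.0288,0.0216,0],[0,0,0],0],[[0.0288,0.0216,0],[0,0,0],0],[[0.0288,0.0216,0],[0,0,0],0],[[0.0288,0.0216,0],[0,0,0],0],[[0.0288,0.0216,0],[0,0,0],0],[[0.0288,0.0216,0],[0,0,0],0],[[0.0288,0.0216,0],[0,0,0],0],[[0.0288,0.0216,0],[0,0,0],0],[[0.0288,0.0216,0],[0,0,0],0],[[0.0288,0.0216,0],[0,0,0],0],[[0.0288,0.0216,0],[0,0,0],0],[[0.0288,0.0216,0],[0,0,0],0]])

```text
time_s: 1.1
tcp_pos: [0.4822, 0.2434, 0.2453]
eef_rot: [180.0, 0.0, -23.3]
contact_force: [0.7, 0.7, 0.2]
gripper_width: 0.0877
```

carry_out(plan=[[[0.0288,0.0216,0],[0,0,0],0],[[0.0288,0.0216,0],[0,0,0],0],[[0,0,0],[0,0,7.1],0],[[0,0,0],[0,0,7.1],0],[[0,0,0],[0,0,7.1],0],[[0,0,0],[0,0,7.1],0],[[0,0,0],[0,0,7.1],0],[[0,0,0],[0,0,7.1],0],[[0,0,0],[0,0,7.1],0],[[0,0,0],[0,0,7.1],0],[[0,0,0],[0,0,7.1],0],[[0,0,0],[0,0,7.1],0]])

```text
time_s: 2.1
tcp_pos: [0.5175, 0.1825, 0.245]
eef_rot: [180.0, -0.0, -94.7]
contact_force: [-0.5, 1.1, 0.3]
gripper_width: 0.0875
```

carry_out(plan=[[[0,0,0],[0,0,7.1],0],[[0,0,0],[0,0,7.1],0],[[0,0,0],[0,0,7.1],0],[[0,0,0],[0,0,7.1],0],[[0,0,0],[0,0,0],0],[[0,0,0],[0,0,0],0],[[0,0,0],[0,0,0],0]])

```text
time_s: 2.68
tcp_pos: [0.5176, 0.1826, 0.2452]
eef_rot: [180.0, -0.0, -122.5]
contact_force: [0.3, -1.1, -0.5]
gripper_width: 0.0876
```

```bash
python3 - <<'E'
from h import *
np.set_printoptions(precision=4,suppress=True)
s=r.get_state();print(s["joints"],s["tcp_pos"],s["eef_rot"])
im=r.capture("side")[:,:,::-1];cv2.imwrite("pics/s1.png",im)
# side-view check of scoop estimate: predicted rim/grip pixels vs contour corners seen
d=np.array([.552,.834,0]);n=np.array([-.834,.552,0]);o=np.array([.5138,.179,0]);z=np.array([0,0,1])
P=[o+a*.055*d+b*.032*n+.036*z for a in(1,-1) for b in(1,-1)]+[o-.055*d+b*.032*n for b in(1,-1)]
print(proj("side",P)); print(proj("top",P))
t0=cv2.imread("pics/side0.png");t=cv2.resize(t0[205:275,270:370],(800,560),interpolation=cv2.INTER_CUBIC)
for p in proj("side",P): cv2.circle(t,tuple(int(v) for v in ((p-[270,205]+.5)*8)),4,(0,0,255),1)
t=cv2.resize(t,(600,420));cv2.imwrite("pics/c2.png",t)
E
```

```text
[ 39.8783   8.7104 -15.3493  -0.0029 -65.96   -72.3464] [0.5176 0.1826 0.2452] [ 179.9915   -0.018  -122.4693]
[[316.5533 225.2352]
 [340.0956 229.8245]
 [298.9108 244.7062]
 [323.6963 249.8852]
 [299.0707 257.6566]
 [323.5525 262.9655]]
[[208.0693 223.3124]
 [227.9672 201.1116]
 [246.8312 255.5419]
 [266.6367 232.7438]
 [248.9829 258.6181]
 [268.1671 236.4852]]
```

View pics/c2.png

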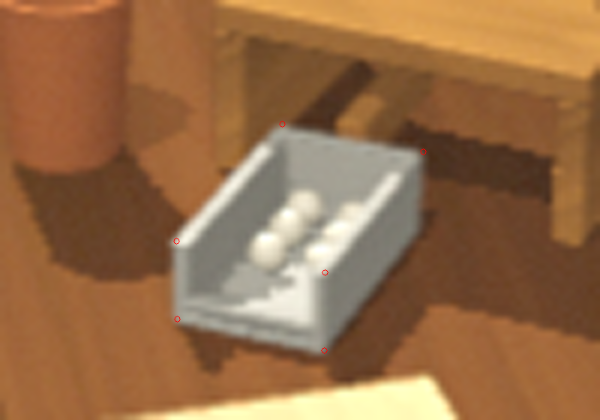

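The predicted scoop corners land within about 1 px of the scoop in the side view: front corners at (299,257) and (324,263), rear rim at (317,225) and (340,230). I'll descend with the jaws across the bowl walls.

carry_out(plan=[[[0,0,0.02],[0,0,-0.5],0],[[0,0,0.03],[0,0,0],0],[[0,0,0.035],[0,0,0],0],[[0,0,0.035],[0,0,0],0],[[0,0,0.03],[0,0,0],0],[[0,0,0.025],[0,0,0],0],[[0,0,0.015],[0,0,0],0],[[0,0,0.01],[0,0,0],0],[[0,0,0.01],[0,0,0],0],[[0,0,0.005],[0,0,0],0],[[0,0,0],[0,0,0],0],[[0,0,0],[0,0,0],0]], grip_force=30)

```text
time_s: 3.73
tcp_pos: [0.5182, 0.1829, 0.0309]
eef_rot: [-180.0, 0.0, -122.2]
contact_force: [0.6, 0.1, -0.0]
gripper_width: 0.0875
```

carry_out(plan=[[[0,0,0],[0,0,0],25],[[0,0,0],[0,0,0],40],[[0,0,0],[0,0,0],50],[[0,0,0],[0,0,0],55],[[0,0,0],[0,0,0],60],[[0,0,0],[0,0,0],65],[[0,0,0],[0,0,0],70],[[0,0,0],[0,0,0],90],[[0,0,0],[0,0,0],110],[[0,0,0],[0,0,0],110],[[0,0,0],[0,0,0],110],[[0,0,0],[0,0,0],110]])

```text
time_s: 4.73
tcp_pos: [0.5176, 0.1827, 0.0304]
eef_rot: [180.0, -0.0, -122.2]
contact_force: [-2.1, 1.0, 3.4]
gripper_width: 0.064
```

The jaws stopped at 64 mm, the bowl's width. I'll lift 6 mm and draw the scoop straight out along tool +x.

carry_out(plan=[[[0,0,-0.003],[0,0,0],110],[[0,0,-0.003],[0,0,0],110],[[0.002,0,0],[0,0,0],110],[[0.005,0,0],[0,0,0],110],[[0.008,0,0],[0,0,0],110],[[0.01,0,0],[0,0,0],110],[[0.01,0,0],[0,0,0],110],[[0.01,0,0],[0,0,0],110],[[0.01,0,0],[0,0,0],110],[[0.01,0,0],[0,0,0],110],[[0.01,0,0],[0,0,0],110],[[0.01,0,0],[0,0,0],110]])

```text
time_s: 5.73
tcp_pos: [0.4718, 0.1098, 0.0364]
eef_rot: [-180.0, 0.0, -122.2]
contact_force: [0.6, 0.0, -2.5]
gripper_width: 0.0636
```

carry_out(plan=[[[0.01,0,0],[0,0,0],110],[[0.01,0,0],[0,0,0],110],[[0.01,0,0],[0,0,0],110],[[0.006,0,0],[0,0,0],110],[[0.003,0,0],[0,0,0],110],[[0,0,0],[0,0,0],110],[[0,0,0],[0,0,0],110]])

```text
time_s: 6.32
tcp_pos: [0.4519, 0.0778, 0.0364]
eef_rot: [-180.0, 0.0, -122.2]
contact_force: [0.3, -0.0, -2.4]
gripper_width: 0.064
```

```bash
python3 - <<'E'
from h import *
im=r.capture("side")[:,:,::-1];cv2.imwrite("pics/s2.png",im);t=r.capture("top")[:,:,::-1];cv2.imwrite("pics/t2.png",t)
o=np.hstack([cv2.resize(im[170:330,210:410],(400,320)),cv2.resize(t[170:330,200:400],(400,320))]);cv2.imwrite("pics/c3.png",o)
E
```

```text
(no output)
```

View pics/c3.png

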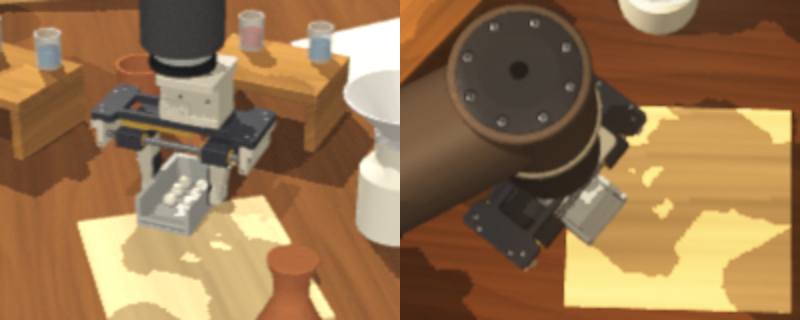

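The scoop is out with all six balls in the bowl, now over the board's edge (top view, about 295,275). I'll raise it, square it to the board and set it down.

carry_out(plan=[[[0,0,-0.004],[0,0,0],110],[[0,0,-0.007],[0,0,0],110],[[0,0,-0.008],[0,0,0],110],[[0,0,-0.006],[0,0,0],110],[[0,0,0],[0,0,-2.2],110],[[0,0,0],[0,0,-4],110],[[0,0,0],[0,0,-5],110],[[0,0,0],[0,0,-5],110],[[0,0,0],[0,0,-5],110],[[0,0,0],[0,0,-5],110],[[0,0,0],[0,0,-4],110],[[0,0,0],[0,0,-2],110]])

```text
time_s: 7.42
tcp_pos: [0.4519, 0.0779, 0.0622]
eef_rot: [-179.9, 0.0, -89.8]
contact_force: [0.2, -0.5, -1.9]
gripper_width: 0.0636
```

carry_out(plan=[[[0.005,0,0],[0,0,0],110],[[0.01,0,0],[0,0,0],110],[[0.015,0,0],[0,0,0],110],[[0.015,0,0],[0,0,0],110],[[0.015,0,0],[0,0,0],110],[[0.015,0,0],[0,0,0],110],[[0.015,0,0],[0,0,0],110],[[0.015,0,0],[0,0,0],110],[[0.013,0,0],[0,0,0],110],[[0.01,0,0],[0,0,0],110],[[0.005,0,0],[0,0,0],110],[[0,0,0],[0,0,0],110]])

```text
time_s: 8.42
tcp_pos: [0.4514, -0.0563, 0.0614]
eef_rot: [180.0, -0.0, -90.1]
contact_force: [0.2, 0.2, -0.7]
gripper_width: 0.0637
```

carry_out(plan=[[[0,0,0.005],[0,0,0],110],[[0,0,0.007],[0,0,0],110],[[0,0,0.006],[0,0,0],110],[[0,0,0.004],[0,0,0],110],[[0,0,0.002],[0,0,0],110],[[0,0,0.001],[0,0,0],110],[[0,0,0],[0,0,0],110],[[0,0,0],[0,0,0],110]])

```text
time_s: 9.08
tcp_pos: [0.4512, -0.0551, 0.0364]
eef_rot: [179.9, -0.0, -90.0]
contact_force: [-3.2, 1.9, 4.0]
gripper_width: 0.064
```

It's down (upward force of 4 N). I'll release gradually, rise, and move back above the handle.

carry_out(plan=[[[0,0,0],[0,0,0],60],[[0,0,0],[0,0,0],40],[[0,0,0],[0,0,0],20],[[0,0,0],[0,0,0],0],[[0,0,0],[0,0,0],0],[[0,0,0],[0,0,0],0],[[0,0,-0.005],[0,0,0],0],[[0,0,-0.015],[0,0,0],0],[[0,0,-0.03],[0,0,0],0],[[0,0,-0.03],[0,0,0],0],[[0,0,-0.03],[0,0,0],0],[[0,0,-0.03],[0,0,0],0]])

```text
time_s: 10.08
tcp_pos: [0.4513, -0.0554, 0.1783]
eef_rot: [-180.0, 0.0, -90.0]
contact_force: [0.8, -1.3, -0.0]
gripper_width: 0.0878
```

carry_out(plan=[[[-0.03,0,-0.03],[0,0,0],0],[[-0.035,0,-0.02],[0,0,0],0],[[-0.03,0,0],[0,0,0],0],[[0,0,0],[0,0,0],0],[[0,0,0],[0,0,0],0]])

```text
time_s: 10.5
tcp_pos: [0.4515, 0.0404, 0.2265]
eef_rot: [-179.9, 0.0, -89.9]
contact_force: [0.6, -0.3, -0.5]
gripper_width: 0.0876
```

```bash
python3 - <<'E'
from h import *
im=r.capture("side")[:,:,::-1];cv2.imwrite("pics/s3.png",im);t=r.capture("top")[:,:,::-1];cv2.imwrite("pics/t3.png",t)
s=r.get_state();print(s["joints"],s["tcp_pos"])
o=np.array([.4512,-.060,.006]);P=[o+np.array([-y,x,z])/1e3 for x,y,z in[(55,32,36),(55,-32,36),(-55,32,36),(-55,-32,36),(145,7,44),(145,-7,44)]]
print(proj("side",P))
a=im[200:360,210:410].copy();a=cv2.resize(a,(800,640),interpolation=cv2.INTER_CUBIC)[:600]
for p in proj("side",P): cv2.circle(a,tuple(int(v) for v in ((p-[210,200]+.5)*4)),3,(0,0,255),1)
cv2.imwrite("pics/c4.png",a)
E
```

```text
[ 2.99821870e+01 -1.21182527e-03 -2.76903673e+01 -3.69387150e-03
 -6.23443828e+01 -2.99567519e+01] [0.45121521 0.03891407 0.22572503]
[[293.50571514 278.66774501]
 [322.65367258 275.73370413]
 [302.10994268 307.96717749]
 [333.49882347 304.52576367]
 [298.13501314 253.71293406]
 [304.17640995 253.14878473]]
```

View pics/c4.png

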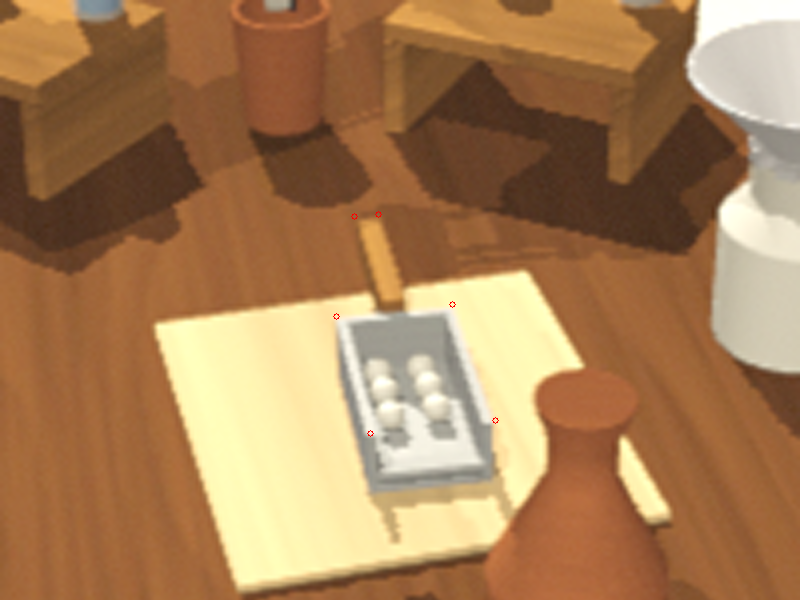

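The scoop stands level on the board with all six balls in it, and the handle tip is at about (302,255) in the side view. It lies within about 2 mm of the prediction. I'll descend onto the handle.

carry_out(plan=[[[0,0,0.02],[0,0,0],80],[[0,0,0.03],[0,0,0],80],[[0,0,0.035],[0,0,0],80],[[0,0,0.035],[0,0,0],80],[[0,0,0.03],[0,0,0],80],[[0,0,0.02],[0,0,0],80],[[0,0,0.01],[0,0,0],80],[[0,0,0.006],[0,0,0],80],[[0,0,0.001],[0,0,0],80],[[0,0,0],[0,0,0],120],[[0,0,0],[0,0,0],150],[[0,0,0],[0,0,0],170]], grip_force=50)

```text
time_s: 11.6
tcp_pos: [0.4522, 0.0393, 0.0397]
eef_rot: [-179.9, 0.0, -90.0]
contact_force: [0.3, -0.4, 0.5]
gripper_width: 0.0455
```

carry_out(plan=[[[0,0,0],[0,0,0],180],[[0,0,0],[0,0,0],190],[[0,0,0],[0,0,0],200],[[0,0,0],[0,0,0],205],[[0,0,0],[0,0,0],210],[[0,0,0],[0,0,0],215],[[0,0,0],[0,0,0],220],[[0,0,0],[0,0,0],255],[[0,0,0],[0,0,0],255],[[0,0,0],[0,0,0],255],[[0,0,0],[0,0,0],255],[[0,0,0],[0,0,0],255]])

```text
time_s: 12.6
tcp_pos: [0.4517, 0.0393, 0.0389]
eef_rot: [-180.0, 0.0, -90.0]
contact_force: [-0.4, 1.2, 3.2]
gripper_width: 0.0136
```

The handle is gripped at 14 mm. I'll lift slowly.

carry_out(plan=[[[0,0,-0.002],[0,0,0],255],[[0,0,-0.004],[0,0,0],255],[[0,0,-0.008],[0,0,0],255],[[0,0,-0.014],[0,0,0],255],[[0,0,-0.02],[0,0,0],255],[[0,0,-0.024],[0,0,0],255],[[0,0,-0.026],[0,0,0],255],[[0,0,-0.026],[0,0,0],255],[[0,0,-0.026],[0,0,0],255],[[0,0,-0.026],[0,0,0],255],[[0,0,-0.024],[0,0,0],255],[[0,0,-0.012],[0,0,0],255]])

```text
time_s: 13.6
tcp_pos: [0.4523, 0.0392, 0.2547]
eef_rot: [-179.8, 0.1, -90.0]
contact_force: [0.0, 0.2, -2.8]
gripper_width: 0.0138
```

carry_out(plan=[[[0,0,-0.006],[0,0,0],255],[[0,0,0],[0,0,0],255],[[0,0,0],[0,0,0],255]])

```text
time_s: 13.85
tcp_pos: [0.4511, 0.0391, 0.2564]
eef_rot: [180.0, 0.0, -90.0]
contact_force: [0.2, -0.2, -2.6]
gripper_width: 0.0135
```

```bash
python3 - <<'E'
from h import *
np.set_printoptions(precision=4,suppress=True)
im=r.capture("side")[:,:,::-1].copy();cv2.imwrite("pics/s4.png",im)
s=r.get_state();T=s["tcp_pos"];print(T,s["eef_rot"],s["joints"],s["contact_force"])
o=T+[0,-.1,-.032]
P=[o+np.array([-y,x,z])/1e3 for x,y,z in[(55,32,36),(55,-32,36),(-55,32,36),(-55,-32,36),(-55,32,0),(-55,-32,0)]]
a=np.linspace(0,2*np.pi,24,endpoint=False);F=[[.6783+.068*np.cos(t),-.0012+.068*np.sin(t),.164] for t in a]
b=cv2.resize(im[160:310,250:450],(800,600),interpolation=cv2.INTER_CUBIC)
for p in np.r_[proj("side",P),proj("side",F)]: cv2.circle(b,tuple(int(v) for v in ((p-[250,160]+.5)*4)),3,(0,0,255),1)
cv2.imwrite("pics/c5.png",b)
E
```

```text
[0.4509 0.0389 0.2558] [179.9062  -0.0178 -90.0241] [ 29.9851  -1.3778 -24.9025  -0.0344 -66.5655 -29.9955] [-0.5229 -0.0886 -1.3058]
```

View pics/c5.png

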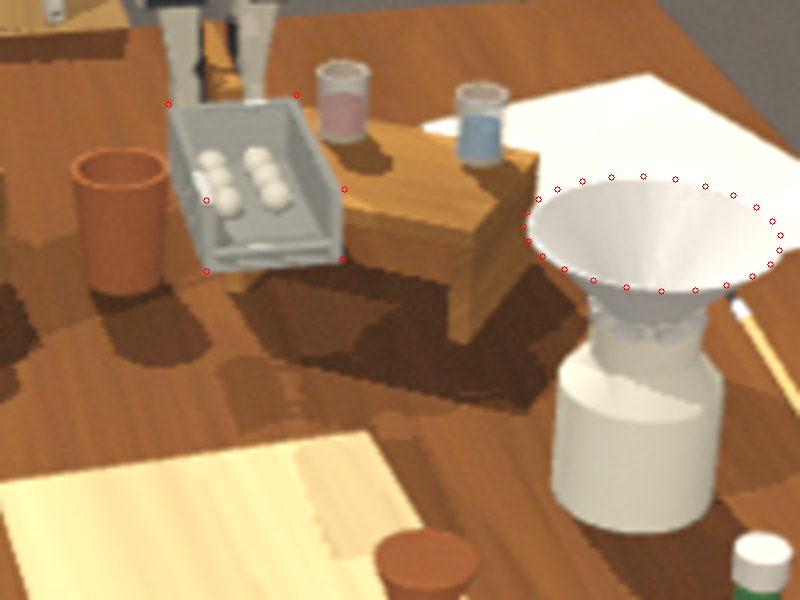

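The predicted outlines match within about 1 px: the level scoop with six balls, and the funnel rim spanning (380–445, 204–233) in the side view. I'll carry the scoop over so its lip is above the funnel, still well above the rim.

carry_out(plan=[[[-0.0027,-0.0042,0],[0,0,0],255],[[-0.0054,-0.0084,0],[0,0,0],255],[[-0.008,-0.0126,0],[0,0,0],255],[[-0.0095,-0.0149,0],[0,0,0],255],[[-0.0095,-0.0149,0],[0,0,0],255],[[-0.0095,-0.0149,0],[0,0,0],255],[[-0.0095,-0.0149,0],[0,0,0],255],[[-0.0095,-0.0149,0],[0,0,0],255],[[-0.0095,-0.0149,0],[0,0,0],255],[[-0.0095,-0.0149,0],[0,0,0],255],[[-0.0095,-0.0149,0],[0,0,0],255],[[-0.0095,-0.0149,0],[0,0,0],255]])

```text
time_s: 14.9
tcp_pos: [0.6128, 0.142, 0.2553]
eef_rot: [179.9, -0.1, -90.0]
contact_force: [0.1, 0.5, -2.1]
gripper_width: 0.0138
```

carry_out(plan=[[[-0.0095,-0.0149,0],[0,0,0],255],[[-0.0095,-0.0149,0],[0,0,0],255],[[-0.0095,-0.0149,0],[0,0,0],255],[[-0.008,-0.0126,0],[0,0,0],255],[[-0.0054,-0.0084,0],[0,0,0],255],[[-0.0027,-0.0042,0],[0,0,0],255],[[0,0,0],[0,0,0],255],[[0,0,0],[0,0,0],255]])

```text
time_s: 15.57
tcp_pos: [0.6808, 0.1854, 0.256]
eef_rot: [179.9, -0.0, -90.0]
contact_force: [-0.1, -0.3, -1.2]
gripper_width: 0.0138
```

```bash
python3 - <<'E'
# tool-frame steps for a tilt of -dth about tool y with the lip held fixed.
# tool axes at tilt th (tool x=-scoop x, z=-scoop z): lip in tool frame is constant: (+.155,0,+.020)
import numpy as np
from scipy.spatial.transform import Rotation as R
L=np.array([.155,0,.020])
for d in(1,1.5,2,3,4):
    # shift is taken in axes before the turn: t + Rd L = L
    print(d,np.round(L-R.from_rotvec([0,-d,0],degrees=True).apply(L),5),"if turn first:",np.round(R.from_rotvec([0,d,0],degrees=True).apply(L)-L,5))
from h import *
s=r.get_state();print(s["tcp_pos"],s["joints"],s["eef_rot"])
E
```

```text
1 [ 0.00037  0.      -0.0027 ] if turn first: [ 0.00033  0.      -0.00271]
1.5 [ 0.00058  0.      -0.00405] if turn first: [ 0.00047  0.      -0.00406]
2 [ 0.00079  0.      -0.0054 ] if turn first: [ 0.0006   0.      -0.00542]
3 [ 0.00126  0.      -0.00808] if turn first: [ 0.00083  0.      -0.00814]
4 [ 0.00177  0.      -0.01076] if turn first: [ 0.00102  0.      -0.01086]
[0.68075908 0.18535043 0.25603725] [ 3.10015978e+01  2.31407331e+01  5.99159826e+00 -6.76545949e-03
 -7.29184337e+01 -3.10070741e+01] [ 1.79938756e+02 -2.92666669e-02 -9.00074517e+01]
```

carry_out(plan=[[[0.0004,0,-0.0027],[0,-1,0],255],[[0.0007,0,-0.0054],[0,-2,0],255],[[0.0007,0,-0.0054],[0,-2,0],255],[[0.0007,0,-0.0054],[0,-2,0],255],[[0.0007,0,-0.0054],[0,-2,0],255],[[0.0007,0,-0.0054],[0,-2,0],255],[[0.0007,0,-0.0054],[0,-2,0],255],[[0.0007,0,-0.0054],[0,-2,0],255],[[0.0004,0,-0.0027],[0,-1,0],255],[[0,0,0],[0,0,0],255],[[0,0,0],[0,0,0],255]])

```text
time_s: 16.48
tcp_pos: [0.6807, 0.1737, 0.2995]
eef_rot: [-180.0, 16.0, -90.1]
contact_force: [0.4, -0.5, -2.5]
gripper_width: 0.0133
```

carry_out(plan=[[[0.001,0,0.004],[0,0,0],255],[[0.0025,0,0.0087],[0,0,0],255],[[0.0025,0,0.0087],[0,0,0],255],[[0.0025,0,0.0087],[0,0,0],255],[[0.0015,0,0.0045],[0,0,0],255],[[0,0,0],[0,0,0],255],[[0,0,0],[0,0,0],255]])

```text
time_s: 17.07
tcp_pos: [0.6808, 0.1744, 0.2621]
eef_rot: [179.9, 16.0, -90.0]
contact_force: [0.5, -0.8, -1.2]
gripper_width: 0.0137
```

```bash
python3 - <<'E'
from h import *
from scipy.spatial.transform import Rotation as R
np.set_printoptions(precision=4,suppress=True)
im=r.capture("side")[:,:,::-1].copy();cv2.imwrite("pics/s5.png",im);t=r.capture("top")[:,:,::-1];cv2.imwrite("pics/t5.png",t)
s=r.get_state();M=R.from_euler("xyz",s["eef_rot"],degrees=True);print(s["tcp_pos"],s["eef_rot"],"lip",s["tcp_pos"]+M.apply([.155,0,.02]),s["joints"])
o=np.hstack([cv2.resize(im[150:300,320:470],(400,400)),cv2.resize(t[60:210,230:380],(400,400))]);cv2.imwrite("pics/c6.png",o)
E
```

```text
[0.6812 0.1744 0.2632] [-179.9597   15.9995  -89.9906] lip [0.6812 0.0309 0.2013] [ 21.9622  21.2769   8.751  -15.5801 -71.9585 -17.8232]
```

View pics/c6.png

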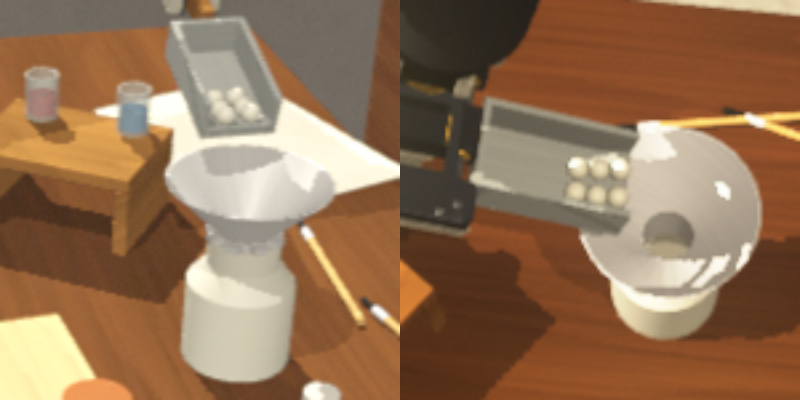

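The lip is 31 mm on the +y side of the funnel's centre and 37 mm above the rim. All six balls rest against the ramp, at (230,100) in the left crop. I'll lower 10 mm and tilt slowly.

carry_out(plan=[[[0.0014,0,0.0048],[0,0,0],255],[[0.0014,0,0.0048],[0,0,0],255],[[0.0002,0,-0.0014],[0,-0.5,0],255],[[0.0003,0,-0.0022],[0,-0.8,0],255],[[0.0003,0,-0.0022],[0,-0.8,0],255],[[0.0003,0,-0.0022],[0,-0.8,0],255],[[0.0003,0,-0.0022],[0,-0.8,0],255],[[0.0003,0,-0.0022],[0,-0.8,0],255],[[0.0003,0,-0.0022],[0,-0.8,0],255],[[0.0003,0,-0.0022],[0,-0.8,0],255],[[0.0003,0,-0.0022],[0,-0.8,0],255],[[0.0003,0,-0.0022],[0,-0.8,0],255]])

```text
time_s: 18.17
tcp_pos: [0.6809, 0.1643, 0.2721]
eef_rot: [-180.0, 23.8, -90.0]
contact_force: [-0.2, 0.2, -2.3]
gripper_width: 0.0141
```

carry_out(plan=[[[0.0003,0,-0.0022],[0,-0.8,0],255],[[0.0003,0,-0.0022],[0,-0.8,0],255],[[0.0003,0,-0.0022],[0,-0.8,0],255],[[0.0003,0,-0.0022],[0,-0.8,0],255],[[0.0003,0,-0.0022],[0,-0.8,0],255],[[0.0003,0,-0.0022],[0,-0.8,0],255],[[0.0005,0,-0.004],[0,-1.5,0],255],[[0.0005,0,-0.004],[0,-1.5,0],255],[[0.0005,0,-0.004],[0,-1.5,0],255],[[0.0005,0,-0.004],[0,-1.5,0],255],[[0.0005,0,-0.004],[0,-1.5,0],255],[[0.0005,0,-0.004],[0,-1.5,0],255]])

```text
time_s: 19.17
tcp_pos: [0.681, 0.1416, 0.3022]
eef_rot: [-179.9, 37.6, -90.0]
contact_force: [0.6, 0.1, -0.8]
gripper_width: 0.0135
```

carry_out(plan=[[[0.0005,0,-0.004],[0,-1.5,0],255],[[0.0005,0,-0.004],[0,-1.5,0],255],[[0.0005,0,-0.004],[0,-1.5,0],255],[[0.0005,0,-0.004],[0,-1.5,0],255],[[0,0,0],[0,0,0],255],[[0,0,0],[0,0,0],255],[[0,0,0],[0,0,0],255],[[0,0,0],[0,0,0],255],[[0,0,0],[0,0,0],255],[[0,0,0],[0,0,0],255]])

```text
time_s: 20.0
tcp_pos: [0.6807, 0.1306, 0.3128]
eef_rot: [-180.0, 43.5, -90.0]
contact_force: [-0.4, 0.8, -0.6]
gripper_width: 0.0134
```

```bash
python3 - <<'E'
from h import *
from scipy.spatial.transform import Rotation as R
np.set_printoptions(precision=4,suppress=True)
im=r.capture("side")[:,:,::-1].copy();cv2.imwrite("pics/s6.png",im);t=r.capture("top")[:,:,::-1];cv2.imwrite("pics/t6.png",t)
s=r.get_state();M=R.from_euler("xyz",s["eef_rot"],degrees=True);print(s["tcp_pos"],s["eef_rot"],"lip",s["tcp_pos"]+M.apply([.155,0,.02]),s["joints"])
o=np.hstack([cv2.resize(im[150:300,320:470],(400,400)),cv2.resize(t[60:210,230:380],(400,400))]);cv2.imwrite("pics/c7.png",o)
E
```

```text
[0.6808 0.1304 0.3128] [-179.9869   43.4926  -89.9703] lip [0.6808 0.0318 0.1916] [  1.8369  22.4699  16.3396 -43.7352 -84.3022   2.9235]
```

View pics/c7.png

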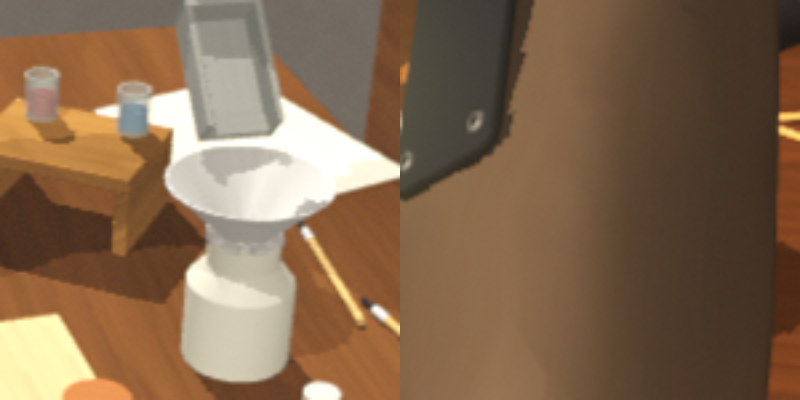

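The scoop is empty, and the funnel and jar haven't moved (rim still at 165–333, 150–210 in the left crop). I'll rise straight up, level the scoop and go back to the board.

carry_out(plan=[[[-0.0035,0,-0.0037],[0,0,0],255],[[-0.0069,0,-0.0073],[0,0,0],255],[[-0.0069,0,-0.0073],[0,0,0],255],[[-0.0069,0,-0.0073],[0,0,0],255],[[-0.0069,0,-0.0073],[0,0,0],255],[[-0.0035,0,-0.0037],[0,0,0],255],[[-0.0005,0,0.0054],[0,2,0],255],[[-0.001,0,0.0109],[0,4,0],255],[[-0.001,0,0.0109],[0,4,0],255],[[-0.001,0,0.0109],[0,4,0],255],[[-0.001,0,0.0109],[0,4,0],255],[[-0.001,0,0.0109],[0,4,0],255]])

```text
time_s: 21.1
tcp_pos: [0.6811, 0.1685, 0.318]
eef_rot: [-179.9, 21.4, -90.0]
contact_force: [-0.0, 0.1, -1.6]
gripper_width: 0.0138
```

carry_out(plan=[[[-0.001,0,0.0109],[0,4,0],255],[[-0.001,0,0.0109],[0,4,0],255],[[-0.001,0,0.0109],[0,4,0],255],[[-0.001,0,0.0109],[0,4,0],255],[[-0.001,0,0.0109],[0,4,0],255],[[-0.0004,0,0.0041],[0,1.5,0],255],[[0,0,0],[0,0,0],255],[[0,0,0],[0,0,0],255]])

```text
time_s: 21.77
tcp_pos: [0.6807, 0.1866, 0.2613]
eef_rot: [180.0, 0.1, -90.0]
contact_force: [0.4, -0.6, -1.3]
gripper_width: 0.0136
```

carry_out(plan=[[[0.0067,0.0104,0],[0,0,0],255],[[0.0134,0.0209,0],[0,0,0],255],[[0.0134,0.0209,0],[0,0,0],255],[[0.0134,0.0209,0],[0,0,0],255],[[0.0134,0.0209,0],[0,0,0],255],[[0.0134,0.0209,0],[0,0,0],255],[[0.0134,0.0209,0],[0,0,0],255],[[0.0134,0.0209,0],[0,0,0],255],[[0.0134,0.0209,0],[0,0,0],255],[[0.0134,0.0209,0],[0,0,0],255],[[0.0134,0.0209,0],[0,0,0],255],[[0.0067,0.0104,0],[0,0,0],255]])

```text
time_s: 22.77
tcp_pos: [0.4492, 0.037, 0.2628]
eef_rot: [-179.9, 0.2, -90.2]
contact_force: [-0.7, -0.3, -0.9]
gripper_width: 0.0136
```

carry_out(plan=[[[0,0,0.01],[0,0,0],255],[[0,0,0.025],[0,0,0],255],[[0,0,0.035],[0,0,0],255],[[0,0,0.035],[0,0,0],255],[[0,0,0.035],[0,0,0],255],[[0,0,0.03],[0,0,0],255],[[0,0,0.02],[0,0,0],255],[[0,0,0.01],[0,0,0],255],[[0,0,0.008],[0,0,0],255],[[0,0,0.004],[0,0,0],255],[[0,0,0],[0,0,0],255],[[0,0,0],[0,0,0],255]])

```text
time_s: 23.77
tcp_pos: [0.4518, 0.039, 0.0498]
eef_rot: [-179.9, 0.0, -90.0]
contact_force: [-0.2, 0.4, -0.4]
gripper_width: 0.0133
```

Now down the last ~11 mm to the original height (0.039) in small steps.

carry_out(plan=[[[0,0,0.004],[0,0,0],255],[[0,0,0.003],[0,0,0],255],[[0,0,0.002],[0,0,0],255],[[0,0,0.001],[0,0,0],255],[[0,0,0.0005],[0,0,0],255],[[0,0,0],[0,0,0],255],[[0,0,0],[0,0,0],255],[[0,0,0],[0,0,0],255]])

```text
time_s: 24.43
tcp_pos: [0.451, 0.0388, 0.0389]
eef_rot: [-180.0, 0.0, -90.0]
contact_force: [-0.2, 0.5, 1.1]
gripper_width: 0.0139
```

```bash
python3 - <<'E'
from h import *
s=r.get_state();print(s["tcp_pos"],s["contact_force"],s["moment"])
E
```

```text
[0.45102903 0.03879022 0.03890492] [-0.24929425  0.4704318   1.07562574] [ 0.14577636  0.15469776 -0.01492288]
```

It's touching the board at the original height. I'll release slowly and rise clear.

carry_out(plan=[[[0,0,0],[0,0,0],205],[[0,0,0],[0,0,0],195],[[0,0,0],[0,0,0],180],[[0,0,0],[0,0,0],150],[[0,0,0],[0,0,0],120],[[0,0,0],[0,0,0],90],[[0,0,0],[0,0,0],80],[[0,0,0],[0,0,0],80],[[0,0,-0.005],[0,0,0],80],[[0,0,-0.015],[0,0,0],80],[[0,0,-0.03],[0,0,0],80],[[0,0,-0.035],[0,0,0],80]])

```text
time_s: 25.43
tcp_pos: [0.4497, 0.0381, 0.1238]
eef_rot: [179.8, -0.1, -90.0]
contact_force: [1.2, 1.0, -0.0]
gripper_width: 0.0602
```

carry_out(plan=[[[0,0,-0.035],[0,0,0],80],[[0,0,-0.035],[0,0,0],80],[[-0.03,0,-0.03],[0,0,0],80],[[-0.04,0,0],[0,0,0],80],[[-0.04,0,0],[0,0,0],80],[[-0.04,0,0],[0,0,0],80],[[-0.03,0,0],[0,0,0],80],[[0,0,0],[0,0,0],80],[[0,0,0],[0,0,0],80],[[0,0,0],[0,0,0],80]])

```text
time_s: 26.27
tcp_pos: [0.4507, 0.218, 0.2233]
eef_rot: [180.0, -0.0, -90.0]
contact_force: [0.9, -0.1, -0.5]
gripper_width: 0.0603
```

```bash
python3 - <<'E'
from h import *
im=r.capture("side")[:,:,::-1].copy();cv2.imwrite("pics/s8.png",im);t=r.capture("top")[:,:,::-1];cv2.imwrite("pics/t8.png",t)
s=r.get_state();print(s["time_s"],s["tcp_pos"],s["contact_force"])
o=np.hstack([cv2.resize(im[150:400,240:480],(400,417)),cv2.resize(t[90:340,260:500],(400,417))]);cv2.imwrite("pics/c8.png",o)
E
```

```text
26.3667 [0.45091021 0.21728916 0.22339169] [ 0.16086737  0.43224434 -0.31975307]
```

View pics/c8.png

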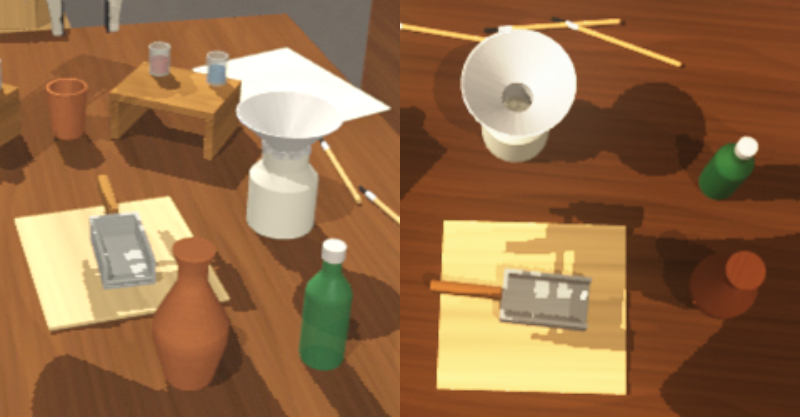

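The scoop stands empty on the board, with the funnel seated and the vase, bottle and cup upright. A last close look down the funnel, plus a before/after check of the things that mustn't move.

```bash
python3 - <<'E'
from h import *
for n,bx in (("top",{"funnel":(290,95,375,190),"bottle":(438,168,478,212),"vase":(430,236,484,284)}),("side",{"cup":(262,194,298,236),"vase":(328,292,382,386),"bottle":(416,290,455,374),"jar":(376,205,450,294)})):
    a=cv2.imread(f"pics/{n}0.png",0).astype(np.float32);b=cv2.imread(f"pics/{n[0]}8.png",0).astype(np.float32)
    for k,(x0,y0,x1,y1) in bx.items(): print(n,k,np.round(cv2.phaseCorrelate(a[y0:y1,x0:x1],b[y0:y1,x0:x1]),2))
o=[cv2.resize(cv2.imread(f"pics/{f}.png")[125:165,310:355],(360,320),interpolation=cv2.INTER_CUBIC) for f in("top0","t8")];cv2.imwrite("pics/c9.png",np.hstack(o))
E
```

```text
Traceback (most recent call last):
ValueError: setting an array element with a sequence. The requested array has an inhomogeneous shape after 1 dimensions. The detected shape was (2,) + inhomogeneous part.
```

```bash
python3 - <<'E'
from h import *
for n,bx in (("top",{"funnel":(290,95,375,190),"bottle":(438,168,478,212),"vase":(430,236,484,284)}),("side",{"cup":(262,194,298,236),"vase":(328,292,382,386),"bottle":(416,290,455,374),"jar":(376,205,450,294)})):
    a=cv2.imread(f"pics/{n}0.png",0).astype(np.float32);b=cv2.imread(f"pics/{n[0]}8.png",0).astype(np.float32)
    for k,(x0,y0,x1,y1) in bx.items(): print(n,k,np.round(cv2.phaseCorrelate(a[y0:y1,x0:x1],b[y0:y1,x0:x1])[0],2))
o=[cv2.resize(cv2.imread(f"pics/{f}.png")[125:165,310:355],(360,320),interpolation=cv2.INTER_CUBIC) for f in("top0","t8")];cv2.imwrite("pics/c9.png",np.hstack(o))
E
```

```text
top funnel [0.08 0.01]
top bottle [-0.04  0.49]
top vase [-0.05 -0.1 ]
side cup [0.13 0.65]
side vase [-0.09  0.16]
side bottle [-0.05 -0.07]
side jar [0.52 0.04]
```

View pics/c9.png

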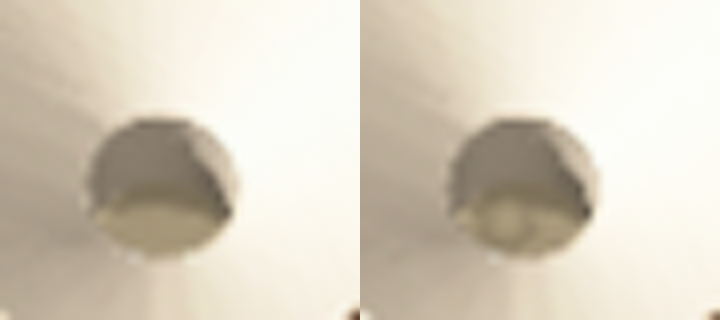

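Looking down the stem, the passage is clear and a ball lies on the jar floor. Nothing has shifted by more than a pixel. Handing in.

```bash
python3 -c "
from plant import r
print(r.close_job())"
```

```text
the job is handed in; nothing more can be done
None
```

I did the job in the order asked and handed it in at about 26 s on the robot's clock. I drew the scoop out by its bowl, set it on the board and let go. Then I took it by the handle, poured the balls through the funnel, and put the empty scoop back on the board and let go.

**What the last checks showed:**
- **Balls:** the scoop is empty, with no ball visible outside it. The funnel's stem is clear, and one ball can be seen on the jar floor. The other five are hidden from the cameras, so I inferred that they're in the jar and didn't count them.
- **Funnel and jar:** the funnel is still seated and shows no movement from above (under 0.1 px). The jar region shifted 0.5 px in the side view.
- **Vase, bottle and cup:** all stayed within 0.7 px of where they started. The largest shifts, the cup at 0.65 px from the side and the bottle at 0.5 px from above, could be changed shadows. The bottle's side view showed almost none.
- **Scoop:** it was set down at the same height it was picked up from and looks level. The gripper ended open and clear of everything.

No check failed. One check script crashed on a formatting error, and I reran it with no effect on the scene.

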